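# Shut the incubator and peel off the next dish tray

### The arm

A 7-joint arm with a two-finger parallel gripper is mounted at the origin on the work surface. World frame = base frame: x ahead of the robot, y to its left, z up, the work surface at z = 0. Lengths are in m, angles in rad, forces in N, time in s.
With the tool pointing down it reaches from about 0.425 to 0.95 m from the base axis. Payload 4.7 kg.
Tool frame: the origin (TCP) lies midway between the tips of the shut fingers; the grasp point (between the pads) lies 19 mm behind it; z points along the fingers, y is the line along which they close (so a half turn about z gives the same grasp; the last joint's range is limited). The gripper opens to 87 mm and grips with 3 to 60 N. Pads are 19 mm wide; open, the fingers measure 117 mm over their backs; the gripper's body (75 mm by 190 mm) begins 51 mm behind the grasp point.
Start: joints at [1.228, 0.469, -0.049, 1.532, 0.024, 1.141, -0.082], TCP at [0.208, -0.642, 0.223] pointing down, gripper open.
Joint ranges: [-2.59, 2.59], [-0.33, 1.99], [-1.39, 1.29], [0.1, 2.45], [-1.04, 4.18], [0.21, 1.99], [-2.66, 2.66]. Speed limits (rad/s): [2.57, 2.57, 3.14, 3.14, 3.14, 3.14, 3.14].

### API

Orientations are given as a rotation vector (axis times angle).
In Python, from plant import arm, grab_frame, calibration, nets gives the robot as it stands.
- The arm moves only by the shell command python3 -m creep 'ROWS'. ROWS is JSON, a list that holds one entry, the list of rows, each a list of 7 numbers: the opening in per cent of the stroke, from 0 (shut) to 100 (fully open), then the shift along the world's x, y, z in mm, then the turn, a rotation vector about the world's x, y, z in rad. In form: [[[hand, x, y, z, rx, ry, rz], ...]]. A call has exactly 8 rows; each row is the pose to reach, as a shift and turn from the pose commanded when the call began; what a row does not reach only later rows make up. A row lasts 1/8 s, in which the tool goes at most 62.5 mm and 10.7 degrees, less where a joint would pass 70% of its speed; a pose out of reach is approached as far as the arm can. A call with a gripper value outside its range is refused whole. The fingers move at their own pace and stop on an object; the grip force is fixed at half the most. Time passes only in rows, so rows that repeat a pose let the fingers close, or fill a call up. It gives the time, the measured TCP pose, the force, the opening and the grip force at its end, in the units of the state.
- arm.state(): the state, without advancing time (a new reading comes with each control period).
- grab_frame(name): name is "scene" or "top" or "wrist"; returns the picture (400x640x3 uint8, blue, green, red); there is no depth.
- calibration(name): a dict with "mtx" (3x3 intrinsics, pixels), "extrinsics" (4x4, takes a point from world to camera coordinates); the wrist camera has in their place "T_tool_cam" (4x4, takes a point from camera to tool coordinates, whose origin is the TCP and whose axes are the flange's). Camera axes: x right, y down, z forward; pixel columns grow to the right and rows downward; lengths in m; the calibration is good to about 2 mm. A picture is of the moment at which its call begins: read the wrist's pose just before it. calibration takes no time and is no camera call.
- arm.finish_job(): hands the job in; it is judged then, once.
Trained networks look in the newest picture that a camera, given by its name, has taken for a name from the list of things; names that differ only in an ending like _2 or _b are one class to them, and where a whole thing is asked for, a point or a joint stands for the part that bears it (a point fixed in the world has none). Each returns a list of dicts, best first, with "confidence" (0 to 1); they miss things now and then, are a little off and sometimes report something else, mostly with a low value. They report only what shows in the picture. A call takes as long as a camera call.
- nets.spot_in(camera, target): "position" ([x, y, z] in m, in world coordinates, good to about 4 mm: the middle of the surface that is visible of it).
- nets.mark_of(camera, target): "position" ([x, y, z] in m, in world coordinates, good to about 4 mm: a listed point, or the origin of a listed thing).
The state is a dict: "t": time; "joint_pos": joint angles; "qd": joint speeds; "joint_torque": joint torques, N m; "position": TCP position; "eef_rot": TCP orientation; "contact_force": force on the tool from outside, world axes, zero at the start; "wrist_torque": the same for the moment, N m; "gripper_width": finger opening in m; "grasp_force": force on a finger pad.
Only numpy, scipy, OpenCV 4.12 (cv2) and the standard library are available. Lean on these libraries where they do the work, as an engineer would, in place of code of your own. Each camera call takes 0.05 s, during which the arm holds its last target. There are 200 camera calls.

### The job

The incubator drawer is loaded: push it fully shut first. Then take the top dish tray of the sticky stack by the upstanding grip tab on its corner and peel it off, that corner well up first while the opposite corner stays down, so that the rest of the stack stays standing where it is. Finish while still holding the tray, still, right way up and roughly level, about 20 cm above the bench over the middle of the shallow dark steel tray, and leave the other things alone.

Things in the scene. Friction and masses are not known exactly. Their poses are not given: they have to be found in the camera images.
- drawer (a joint): how far the incubator's drawer stands open, m: 0 shut, grows as it slides out towards the robot, at most 0.16. It slides with about 2 N of friction and stays where it is left.
- drawer_bar (a point): middle of the steel bar handle of the drawer: bar 10 mm thick, 120 mm long, 74 mm above the bench, 35 mm in front of the drawer's face. Its x axis points into the incubator (the way the drawer is pushed shut), y along the bar. The incubator is a white box 260 deep x 240 wide x 115 mm tall; with the drawer shut the face is 12 mm in front of it and the bar 47 mm.
- stack: the rest of the stack: nested white formed trays, 130 mm square, 46 mm tall, loose, about 0.75 kg, origin under its centre on the bench, axes as those of the top tray.
- tray_center (a point): middle of the top tray, half-way up. White formed tray 130 mm square, 24 mm tall, about 60 g, open at the top, rim 13 mm wide and 4 mm thick, nested in the stack with its rim top 50 mm above the bench. z up when the tray is right way up; x and y along its sides, the grip tab is at the +x +y corner. The four corners cling to the stack, they rub with about 2 N each, and each lets go once it is some 8 mm up.
- tray_tab (a point): grip point of the tab on the top tray's corner, 66 mm along +x and 66 mm along +y from the tray's middle, 72 mm above the bench when nested. The tab is an upright plate 10 mm thick, 28 mm long along the tray's diagonal (from the middle to that corner), 32 mm tall: its foot is 22 mm below this point on a flat ear 36 mm square, its top 10 mm above. Pinch it across its 10 mm thickness, from above.
- tray_far (a point): the corner of the top tray's rim opposite the tab, 62 mm along -x and 62 mm along -y from the middle, on the rim; 48 mm above the bench when nested.
- pass_center (a point): middle of the inner floor of the shallow dark steel tray, 180 x 130 x 18 mm, fixed on the bench; its floor is 4 mm thick.
- media_bottle: capped glass bottle, 56 mm across, 110 mm tall, origin under its foot; a bystander, loose
- dish_pair: two lidded culture dishes on one another, 90 mm across, 28 mm tall; a bystander, loose; origin at the centre of its underside
- tube_rack: white tube rack 90 x 140 x 40 mm with tubes standing to 74 mm; a bystander, loose; origin at the centre of its underside
- tip_box: pipette tip box 100 x 75 x 60 mm; a bystander, loose; origin at the centre of its underside
- marker: marker pen lying flat, 140 mm long, 13 mm thick; a bystander, loose; origin at the centre of its underside
- tally_counter: round steel tally counter 44 mm across, 40 mm tall; a bystander, loose; origin at the centre of its underside

How it is judged:
By the outcome, as a careful person would: the job done as asked, in the order asked, and still so for the second after the job is handed in, while the arm keeps its last pose, push and grip.
It also fails if it takes over 72 s, if anything falls off the work surface, if the arm or the gripper's body presses on something with over 40 N, if the wrist force passes 120 N, or if a joint passes its speed limit or range.

## Working session

There is one attempt and no reset: what is moved stays moved. The work goes in short steps, Python scripts to look and compute and a shell command to move; the robot and the scene stay as the last step left them, time stands still between calls to the robot, and variables do not carry over. Pictures are saved under pics/ and viewed, at most 10 in all, crops included, and the job is handed in when it is done.

```bash
mkdir -p pics; ls; cat > h.py <<'E'
from plant import arm, grab_frame, calibration, nets
import numpy as np, cv2
def see(names,cams=("scene","top")):
    for c in cams:
        cv2.imwrite(f"pics/{c}_{arm.state()['t']:.2f}.png",grab_frame(c))
        for n in names:
            r=nets.mark_of(c,n)[:2]
            print(c,n,[(np.round(d['position'],3).tolist(),round(d['confidence'],2)) for d in r])
E
python3 - <<'E'
from h import *
s=arm.state();print(s['t'],s['position'],s['eef_rot'],s['gripper_width'])
see(["drawer_bar","tray_center","tray_tab","tray_far","stack","pass_center","media_bottle","dish_pair","tube_rack","tip_box","marker","tally_counter"])
print(arm.state()['t'])
E
ls pics
```

```text
pics
0.0 [ 0.20816239 -0.64144289  0.2214968 ] [-3.10106148e+00 -4.90628246e-01  6.19124553e-04] 0.086742222524509
scene drawer_bar [([0.476, 0.326, 0.074], 0.64)]
scene tray_center [([0.45, -0.076, 0.04], 0.74)]
scene tray_tab [([0.534, -0.038, 0.068], 0.96), ([0.718, -0.367, -0.002], 0.73)]
scene tray_far [([0.368, -0.111, 0.044], 0.67), ([0.453, -0.075, -0.001], 0.22)]
scene stack [([0.45, -0.074, 0.002], 0.93)]
scene pass_center [([0.504, -0.318, 0.007], 0.67), ([0.453, -0.076, -0.002], 0.18)]
scene media_bottle [([0.716, -0.367, -0.003], 0.35)]
scene dish_pair [([0.721, -0.06, -0.0], 0.69)]
scene tube_rack []
scene tip_box [([0.558, -0.536, -0.001], 0.83)]
scene marker [([0.392, 0.094, -0.0], 0.44)]
scene tally_counter [([0.717, 0.067, 0.001], 0.47), ([0.507, -0.314, 0.006], 0.2)]
top drawer_bar [([0.476, 0.323, 0.077], 0.8)]
top tray_center [([0.451, -0.069, 0.035], 0.69)]
top tray_tab [([0.539, -0.035, 0.072], 0.68), ([0.447, -0.068, 0.033], 0.54)]
top tray_far [([0.368, -0.109, 0.049], 0.78)]
top stack [([0.556, -0.534, 0.001], 0.5)]
top pass_center [([0.507, -0.32, 0.005], 0.62), ([0.556, -0.534, 0.004], 0.49)]
top media_bottle [([0.71, -0.203, -0.003], 0.66)]
top dish_pair [([0.717, -0.063, -0.0], 0.63)]
top tube_rack [([0.718, -0.369, 0.004], 0.62)]
top tip_box [([0.45, -0.069, 0.036], 0.63), ([0.557, -0.534, 0.004], 0.6)]
top marker [([0.386, 0.092, 0.002], 0.66)]
top tally_counter [([0.712, 0.065, 0.003], 0.72)]
1.3
scene_0.00.png
top_0.65.png
```

View pics/scene_0.00.png

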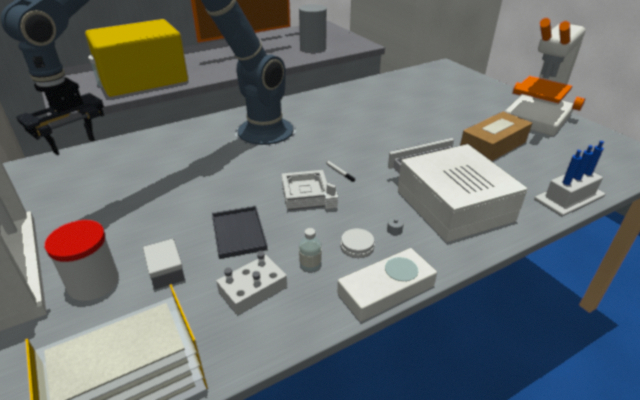

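View pics/top_0.65.png

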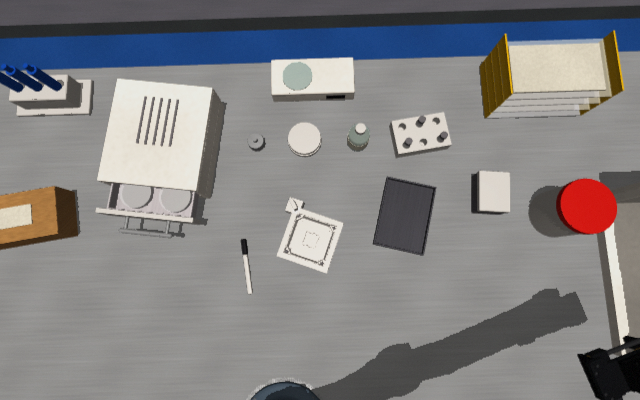

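The scene view shows the open drawer at about (420,155), the tray stack at (305,190), and the dark tray at (240,230). In the top view, the incubator roof corners are at about (118,80), (214,88), (196,190) and (101,180). The bar lies between about (122,232) and (172,236), the tab is at (294,206), and the marker is at (247,265).

```bash
cat >> h.py <<'E'
def ray(c,uv,z):
    k=calibration(c);T=np.linalg.inv(k["extrinsics"]);d=T[:3,:3]@np.linalg.inv(k["mtx"])@[*uv,1.];o=T[:3,3]
    return o+d*(z-o[2])/d[2]
E
python3 - <<'E'
from h import *
from scipy.spatial.transform import Rotation as R
P=[ray("top",p,.115) for p in [(118,80),(214,88),(196,190),(101,180)]]
print(np.round(P,3).tolist())
for a,b in((3,0),(2,1)): d=P[b]-P[a];print(np.degrees(np.arctan2(d[1],d[0])),np.linalg.norm(d[:2]))
for a,b in((1,0),(2,3)): d=P[b]-P[a];print(np.degrees(np.arctan2(d[1],d[0]))-90,np.linalg.norm(d[:2]))
print("bar",[ray("top",p,.074).round(3).tolist() for p in [(122,232),(172,236)]])
print("tab",ray("top",(294,206),.072), "rim corners",[ray("top",p,.05).round(3).tolist() for p in [(294,207),(342,228),(326,271),(278,251)]])
print(R.from_rotvec(arm.state()['eef_rot']).as_matrix().round(3))
im=cv2.imread("pics/top_0.65.png");a=cv2.resize(im[150:250,80:230],None,fx=5,fy=5,interpolation=cv2.INTER_CUBIC)
cv2.imwrite("pics/c1.png",a)
E
```

```text
[[0.849, 0.387, 0.115], [0.82, 0.15, 0.115], [0.567, 0.188, 0.115], [0.598, 0.414, 0.115]]
-6.086353390261279 0.2528217374364639
-8.63730782849723 0.25641502221915624
-6.8780130645448025 0.23953845989921368
-7.7559507694568595 0.22819999434437496
bar [[0.477, 0.379, 0.074], [0.464, 0.257, 0.074]]
tab [ 0.52840626 -0.03856517  0.072     ] rim corners [[0.529, -0.037, 0.05], [0.473, -0.155, 0.05], [0.37, -0.112, 0.05], [0.421, 0.004, 0.05]]
[[ 0.951  0.309  0.   ]
 [ 0.309 -0.951 -0.   ]
 [ 0.     0.    -1.   ]]
```

View pics/c1.png

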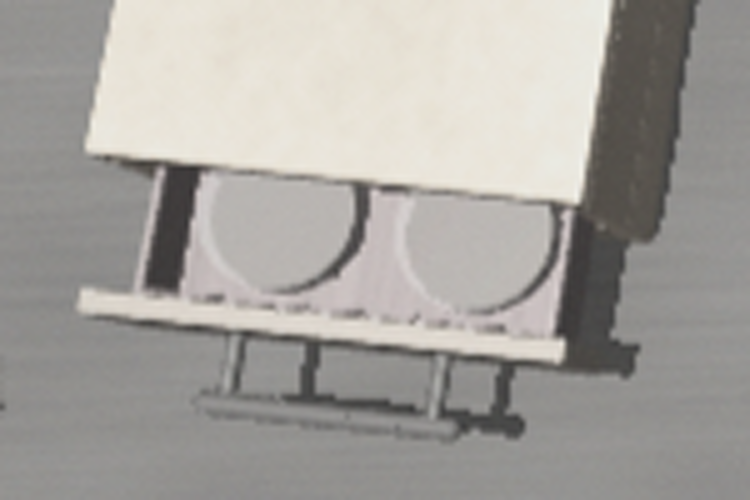

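```bash
python3 -m creep '[[[0,40,48,0,0,0,0],[0,80,96,0,0,0,0],[0,120,144,0,0,0,0],[0,160,192,0,0,0,-0.1],[0,200,240,0,0,0,-0.2],[0,240,290,0,0,0,-0.3],[0,250,345,0,0,0,-0.4],[0,260,400,0,0,0,-0.44]]]'
python3 -m creep '[[[0,5,60,0,0,0,0],[0,10,120,0,0,0,0],[0,10,180,0,0,0,0],[0,10,240,0,0,0,0],[0,5,300,0,0,0,0],[0,0,360,0,0,0,0],[0,-20,410,0,0,0,0],[0,-40,460,0,0,0,0]]]'
```

```text
t: 2.3
position: [0.4691, -0.2399, 0.2227]
eef_rot: [3.135, -0.2, 0.001]
contact_force: [0.9, -0.5, 0.4]
gripper_width: 0.015
grasp_force: 0.0
t: 3.3
position: [0.4278, 0.2197, 0.2228]
eef_rot: [-3.135, 0.198, -0.001]
contact_force: [0.5, 1.2, -0.3]
gripper_width: 0.0005
grasp_force: 0.0
```

```bash
python3 -m creep '[[[0,-10,55,0,0,0,0],[0,-20,110,0,0,0,0],[0,-20,110,-40,0,0,0],[0,-20,110,-80,0,0,0],[0,-20,110,-120,0,0,0],[0,-20,110,-150,0,0,0],[0,-20,110,-166,0,0,0],[0,-20,110,-166,0,0,0]]]'
python3 -m creep '[[[0,10,-1,0,0,0,0],[0,20,-2,0,0,0,0],[0,30,-4,0,0,0,0],[0,37,-5,0,0,0,0],[0,44,-5,0,0,0,0],[0,51,-6,0,0,0,0],[0,58,-7,0,0,0,0],[0,65,-8,0,0,0,0]]]'
```

```text
t: 4.3
position: [0.408, 0.3278, 0.0561]
eef_rot: [3.134, -0.198, -0.002]
contact_force: [-0.6, -0.3, -0.2]
gripper_width: 0.0004
grasp_force: 0.0
t: 5.3
position: [0.4731, 0.3202, 0.0565]
eef_rot: [3.135, -0.197, -0.001]
contact_force: [-2.5, -0.1, 1.0]
gripper_width: 0.0008
grasp_force: 1.2
```

```bash
python3 -m creep '[[[0,5,-1,0,0,0,0],[0,10,-1,0,0,0,0],[0,15,-2,0,0,0,0],[0,20,-3,0,0,0,0],[0,24,-3,0,0,0,0],[0,28,-4,0,0,0,0],[0,32,-4,0,0,0,0],[0,36,-4,0,0,0,0]]]'
python3 -m creep '[[[0,1,0,0,0,0,0],[0,2,0,0,0,0,0],[0,3,0,0,0,0,0],[0,4,-1,0,0,0,0],[0,5,-1,0,0,0,0],[0,6,-1,0,0,0,0],[0,7,-1,0,0,0,0],[0,8,-1,0,0,0,0]]]'
```

```text
t: 6.3
position: [0.5096, 0.3152, 0.0565]
eef_rot: [3.134, -0.199, -0.001]
contact_force: [-1.9, -0.8, 1.2]
gripper_width: 0.0003
grasp_force: 1.1
t: 7.3
position: [0.5174, 0.3147, 0.0564]
eef_rot: [3.135, -0.198, -0.0]
contact_force: [-2.1, -1.1, -1.5]
gripper_width: 0.0006
grasp_force: 1.0
```

```bash
python3 - <<'E'
from h import *
see(["drawer_bar"])
E
```

```text
scene drawer_bar [([0.536, 0.316, 0.074], 0.4)]
top drawer_bar [([0.534, 0.315, 0.078], 0.73)]
```

```bash
python3 -m creep '[[[0,1,0,0,0,0,0],[0,2,0,0,0,0,0],[0,3,0,0,0,0,0],[0,4,0,0,0,0,0],[0,4,0,0,0,0,0],[0,5,0,0,0,0,0],[0,5,-1,0,0,0,0],[0,5,-1,0,0,0,0]]]'
```

```text
t: 8.5
position: [0.5201, 0.3147, 0.0565]
eef_rot: [3.135, -0.196, -0.006]
contact_force: [-6.4, -0.4, 2.2]
gripper_width: 0.0006
grasp_force: 3.5
```

Force is rising and the tool lags its target by 2 mm, so the drawer has probably reached its stop. I'll push a little more to confirm.

```bash
python3 -m creep '[[[0,1,0,0,0,0,0],[0,1,0,0,0,0,0],[0,2,0,0,0,0,0],[0,2,0,0,0,0,0],[0,3,0,0,0,0,0],[0,3,0,0,0,0,0],[0,3,0,0,0,0,0],[0,3,0,0,0,0,0]]]'
```

```text
t: 9.5
position: [0.5202, 0.3147, 0.0564]
eef_rot: [3.133, -0.195, -0.013]
contact_force: [-12.6, -2.2, 6.7]
gripper_width: 0.0006
grasp_force: 6.4
```

```bash
python3 -m creep '[[[0,-25,3,0,0,0,0],[0,-50,6,10,0,0,0],[0,-60,7,50,0,0,0],[0,-60,0,100,0,0,0],[20,-60,-20,150,0,0,0.1],[40,-55,-70,170,0,0,0.2],[40,-50,-120,180,0,0,0.3],[40,-40,-170,180,0,0,0.4]]]'
python3 -m creep '[[[40,10,-40,0,0,0,0.1],[40,20,-80,0,0,0,0.13],[40,30,-120,0,0,0,0.13],[40,30,-140,0,0,0,0.13],[40,30,-140,0,0,0,0.13],[40,30,-140,0,0,0,0.13],[40,30,-140,0,0,0,0.13],[40,30,-140,0,0,0,0.13]]]'
python3 - <<'E'
from h import *
see(["tray_tab","tray_far","tray_center"],("wrist","scene","top"))
see(["drawer_bar"],("top","scene"))
E
ls pics
```

```text
t: 10.5
position: [0.4875, 0.1431, 0.2388]
eef_rot: [-3.111, -0.435, -0.011]
contact_force: [1.4, -0.4, -0.3]
gripper_width: 0.0308
grasp_force: 0.0
t: 11.5
position: [0.5155, 0.0049, 0.2366]
eef_rot: [-3.077, -0.633, -0.001]
contact_force: [0.5, -0.1, -0.0]
gripper_width: 0.0349
grasp_force: 0.0
wrist tray_tab [([0.533, -0.034, 0.069], 0.82)]
wrist tray_far [([0.372, -0.111, 0.047], 0.64)]
wrist tray_center [([0.451, -0.07, 0.041], 0.68)]
scene tray_tab [([0.533, -0.04, 0.071], 0.66), ([0.448, -0.074, 0.038], 0.42)]
scene tray_far [([0.368, -0.113, 0.046], 0.93), ([0.719, -0.063, -0.0], 0.69)]
scene tray_center [([0.447, -0.074, 0.035], 0.78), ([0.452, -0.074, -0.001], 0.37)]
top tray_tab [([0.535, -0.036, 0.071], 0.84), ([0.368, -0.112, 0.048], 0.46)]
top tray_far [([0.37, -0.11, 0.047], 0.96), ([0.714, -0.204, -0.005], 0.21)]
top tray_center [([0.452, -0.072, 0.04], 0.85)]
top drawer_bar [([0.536, 0.316, 0.076], 0.77)]
scene drawer_bar []
c1.png
scene_0.00.png
scene_11.70.png
scene_12.20.png
scene_7.30.png
top_0.65.png
top_11.90.png
top_12.10.png
top_7.40.png
wrist_11.50.png
```

View pics/top_12.10.png

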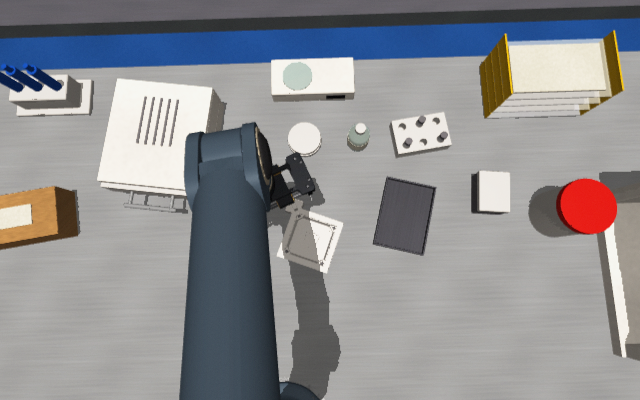

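View pics/wrist_11.50.png

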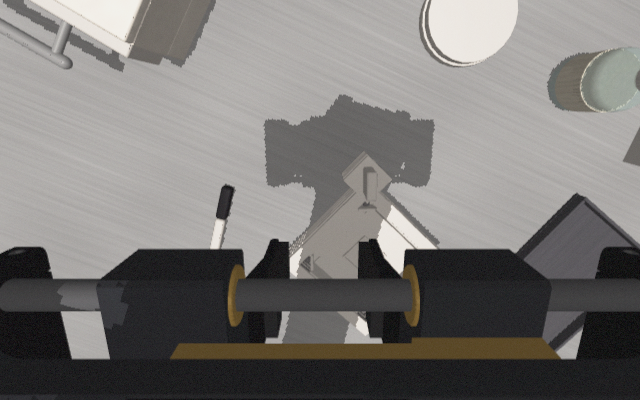

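The top view shows the drawer face against the incubator at (145,192). In the wrist view the tab is at about (370,185), running nearly vertically between the fingers. I'll refine its position and angle from a wrist crop.

```bash
python3 - <<'E'
from h import *
from scipy.spatial.transform import Rotation as R
im=cv2.imread("pics/wrist_11.50.png")
cv2.imwrite("pics/c2.png",cv2.resize(im[140:240,320:440],None,fx=6,fy=6,interpolation=cv2.INTER_CUBIC))
s=arm.state();T=np.eye(4);T[:3,:3]=R.from_rotvec(s['eef_rot']).as_matrix();T[:3,3]=s['position']
k=calibration("wrist");W=T@k["T_tool_cam"];o=W[:3,3]
print(s['position'],s['eef_rot'])
for uv,z in [((370,167),.082),((370,193),.082),((369,207),.05),((370,180),.082)]:
    d=W[:3,:3]@np.linalg.inv(k["mtx"])@[*uv,1.];print(uv,(o+d*(z-o[2])/d[2]).round(4))
E
```

```text
[0.51539733 0.00396508 0.23657585] [3.07771247e+00 6.29985444e-01 8.63893549e-05]
(370, 167) [ 0.5516 -0.028   0.082 ]
(370, 193) [ 0.5294 -0.0385  0.082 ]
(369, 207) [ 0.5097 -0.0513  0.05  ]
(370, 180) [ 0.5406 -0.0332  0.082 ]
```

View pics/c2.png

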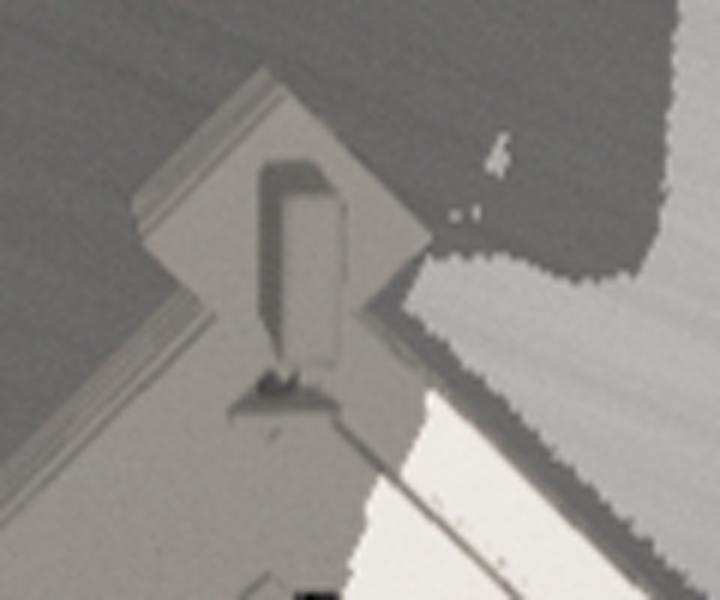

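The tab's top face is centred at about (372,186) and aligned with the tool. That puts the tab at about (0.535,-0.037), which agrees with the networks. I'll descend to it.

```bash
python3 -m creep '[[[40,20,-41,0,0,0,0],[40,20,-41,-40,0,0,0],[40,20,-41,-80,0,0,0],[40,20,-41,-110,0,0,0],[40,20,-41,-140,0,0,0],[40,20,-41,-160,0,0,0],[40,20,-41,-179,0,0,0],[40,20,-41,-179,0,0,0]]]'
python3 - <<'E'
from h import *
s=arm.state();print(s['position'],s['contact_force'])
cv2.imwrite("pics/w2.png",grab_frame("wrist"))
E
```

```text
t: 13.3
position: [0.5343, -0.037, 0.0563]
eef_rot: [-3.077, -0.63, 0.005]
contact_force: [0.2, 0.2, 0.1]
gripper_width: 0.0349
grasp_force: 0.0
[ 0.53433919 -0.03703306  0.05634222] [0.22678597 0.21230105 0.0882447 ]
```

View pics/w2.png

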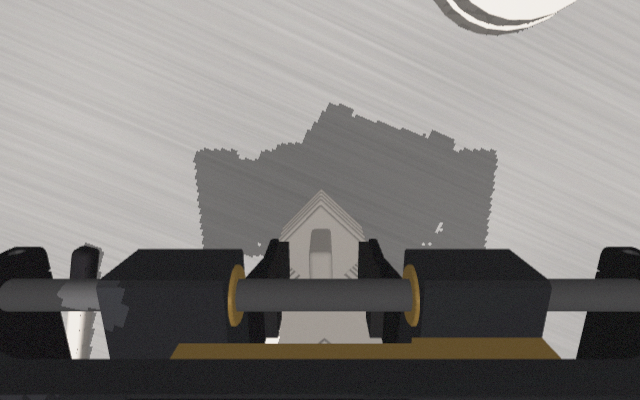

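```bash
python3 -m creep '[[[0,0,0,0,0,0,0],[0,0,0,0,0,0,0],[0,0,0,0,0,0,0],[0,0,0,0,0,0,0],[0,0,0,0,0,0,0],[0,0,0,0,0,0,0],[0,0,0,0,0,0,0],[0,0,0,0,0,0,0]]]'
python3 -m creep '[[[0,0,0,3,0.006,-0.015,0],[0,0,0,6,0.012,-0.03,0],[0,-0.5,0,9,0.02,-0.046,0],[0,-1,0,12,0.026,-0.06,0],[0,-1,-0.5,15,0.033,-0.076,0],[0,-1.5,-0.7,18,0.039,-0.092,0],[0,-2,-1,22,0.048,-0.112,0],[0,-3,-1,27,0.058,-0.138,0]]]'
python3 -m creep '[[[0,-1,0,4,0.01,-0.023,0],[0,-2,-1,9,0.02,-0.046,0],[0,-3,-1,13,0.03,-0.069,0],[0,-4,-2,18,0.04,-0.092,0],[0,-5,-2,22,0.05,-0.115,0],[0,-7,-3,26,0.058,-0.138,0],[0,-7,-3,26,0.058,-0.138,0],[0,-7,-3,26,0.058,-0.138,0]]]'
python3 - <<'E'
from h import *
see(["tray_tab","tray_far","tray_center","stack"],("scene",))
E
ls -t pics|head -1
```

```text
t: 14.35
position: [0.5357, -0.0368, 0.0581]
eef_rot: [3.078, 0.631, 0.001]
contact_force: [-1.0, 1.4, 6.4]
gripper_width: 0.0097
grasp_force: 30.0
t: 15.35
position: [0.5327, -0.0379, 0.0851]
eef_rot: [-3.041, -0.622, -0.232]
contact_force: [0.6, 0.5, -0.4]
gripper_width: 0.0096
grasp_force: 30.0
t: 16.35
position: [0.5255, -0.0411, 0.1106]
eef_rot: [-2.988, -0.611, -0.452]
contact_force: [0.1, -0.5, -0.6]
gripper_width: 0.0099
grasp_force: 30.0
scene tray_tab [([0.521, -0.051, 0.123], 0.94)]
scene tray_far [([0.366, -0.109, 0.045], 0.78), ([0.51, -0.316, 0.007], 0.68)]
scene tray_center [([0.445, -0.072, 0.064], 0.66)]
scene stack [([0.451, -0.073, 0.002], 0.65)]
scene_16.35.png
```

```bash
python3 -m creep '[[[0,0,0,3,0,0,0],[0,0,0,7,0,0,0],[0,0,0,12,0,0,0],[0,0,0,20,0,0,0],[0,0,0,32,0,0,0],[0,0,0,48,0,0,0],[0,0,0,66,0,0,0],[0,0,0,84,0,0,0]]]'
python3 - <<'E'
from h import *
see(["tray_tab","tray_far","tray_center","stack"],("scene",))
E
ls -t pics|head -1
```

```text
t: 17.6
position: [0.5255, -0.041, 0.196]
eef_rot: [-2.989, -0.612, -0.453]
contact_force: [-0.4, -0.1, -1.5]
gripper_width: 0.0096
grasp_force: 30.0
scene tray_tab [([0.521, -0.046, 0.209], 0.8), ([0.45, -0.074, 0.148], 0.71)]
scene tray_far [([0.367, -0.108, 0.131], 0.85)]
scene tray_center [([0.444, -0.074, 0.149], 0.56)]
scene stack [([0.451, -0.074, -0.001], 0.71)]
scene_17.60.png
```

```bash
python3 -m creep '[[[0,2,-5,10,-0.02,0.046,0],[0,5,-20,20,-0.04,0.092,0],[0,12,-45,20,-0.06,0.138,0],[0,22,-80,20,-0.08,0.184,0],[0,32,-115,20,-0.1,0.23,0],[0,42,-150,20,-0.116,0.276,0],[0,51,-185,20,-0.116,0.276,0],[0,59,-215,20,-0.116,0.276,0]]]'
python3 -m creep '[[[0,4,-14,0,0,0,0],[0,6,-22,0,0,0,0],[0,7,-26,0,0,0,0],[0,7,-27,0,0,0,0],[0,7,-27,0,0,0,0],[0,7,-27,0,0,0,0],[0,7,-27,0,0,0,0],[0,7,-27,0,0,0,0]]]'
python3 - <<'E'
from h import *
see(["tray_tab","tray_far","tray_center","stack","pass_center"],("scene","top"))
see(["drawer_bar","marker","dish_pair","media_bottle"],("top",))
E
ls -t pics|head -3
```

```text
t: 18.85
position: [0.5842, -0.2572, 0.2129]
eef_rot: [-3.077, -0.629, 0.003]
contact_force: [0.2, -0.1, -0.6]
gripper_width: 0.0099
grasp_force: 30.0
t: 19.85
position: [0.5914, -0.283, 0.2146]
eef_rot: [3.078, 0.63, 0.0]
contact_force: [1.3, 0.7, 0.1]
gripper_width: 0.0098
grasp_force: 30.0
scene tray_tab [([0.592, -0.286, 0.227], 0.87)]
scene tray_far [([0.422, -0.355, 0.205], 0.98)]
scene tray_center [([0.505, -0.324, 0.193], 0.79)]
scene stack [([0.449, -0.076, 0.001], 0.77)]
scene pass_center [([0.505, -0.319, 0.003], 0.79)]
top tray_tab []
top tray_far []
top tray_center []
top stack [([0.443, -0.072, 0.0], 0.89)]
top pass_center [([0.507, -0.317, 0.005], 0.79)]
top drawer_bar [([0.537, 0.315, 0.079], 0.88), ([0.447, -0.073, 0.006], 0.61)]
top marker [([0.388, 0.093, 0.001], 0.61)]
top dish_pair [([0.717, -0.061, 0.001], 0.75)]
top media_bottle [([0.712, -0.202, -0.002], 0.64)]
top_20.45.png
top_20.15.png
scene_19.85.png
```

View pics/scene_19.85.png

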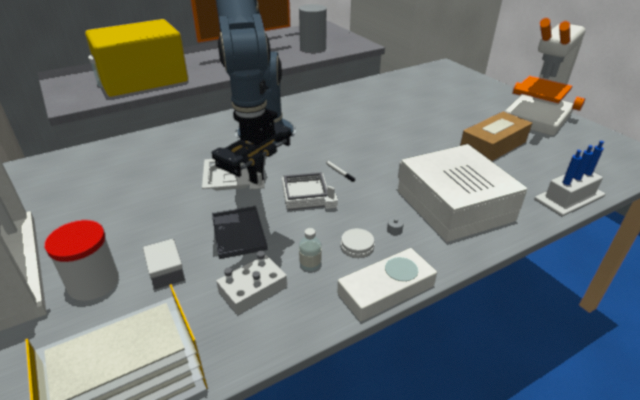

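The tray is held level at about (235,172), the stack still stands at (308,190), and the drawer is shut at (460,185). Nothing else has moved, so I'll hand it in.

```bash
python3 -c "
from plant import arm
print(arm.finish_job())"
```

```text
the job is handed in; nothing more can be done
None
```

I pushed the drawer shut, peeled the top tray off tab corner first with the stack left standing where it was, and handed in with the tray held level about 20 cm above the bench over the dark steel tray; the judge's verdict was not shown.

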